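# Unlock the plate magazine and serve a heat-spreader plate

## Robot

A 6-joint arm with a two-finger parallel gripper is mounted at the origin on the work surface. World frame = base frame: x ahead of the robot, y to its left, z up, the work surface at z = 0. Lengths are in mm, angles in degrees, forces in N, time in s.
With the tool pointing down it reaches from about 300 to 850 mm from the base axis. Payload 4.2 kg.
Tool frame: the origin (TCP) lies at the very end of the fingers, on their centre line; the grasp point (between the pads) lies 19 mm behind it (hold_point_z is the z of the grasp point in the tool frame, in mm); z points along the fingers, y is the direction in which the jaws open and shut (so a half turn about z gives the same grasp; the last joint's range is limited). The gripper opens to 91 mm and grips with 3 to 60 N. Pads are 32 mm wide; open, the fingers measure 118 mm over their backs; the gripper's body (76 mm by 178 mm) begins 60 mm behind the grasp point.
Start: joints at [-76.146, 18.312, 89.639, -0, 72.044, -1.146], TCP at [148.824, -555.426, 182.276] pointing down, gripper open.
Joint ranges: [-177.97, 177.97], [-48.28, 115.42], [12.27, 149.76], [-77.06, 257.06], [2.81, 150.46], [-146.56, 146.56]. Speed limits (degrees/s): [147.25, 147.25, 180, 180, 180, 180].

## Interface

Orientations are given as [roll, pitch, yaw] about the fixed x, y, z axes, in that order (R = Rz(yaw) Ry(pitch) Rx(roll)).
In Python, from workcell import state, grab_frame, job_done, hold_point_z gives the robot as it stands. The module is installed in compiled form; this text tells all that it offers.
- The arm moves only by the shell command python3 -m creep 'ROWS' [FORCE]. ROWS is JSON, a list of rows, each a list of 7 numbers: the closure, from 0 (fully open) to 1 (shut), then the shift along the tool's x, y, z in mm, then the turn, a rotation vector about the tool's x, y, z in degrees. A call has 1 to 5 rows; each row shifts and turns the commanded pose from where the row before left it, along the tool's axes as they then stand; what a row does not reach is not made up. A row lasts 1/8 s, in which the tool goes at most 62.5 mm and 10.7 degrees, less where a joint would pass 70% of its speed; a pose out of reach is approached as far as the arm can. A call is refused whole if a number of a shift passes 62.5 or a number of a turn 10.7, either way. A call with a gripper value outside its range is refused whole. The fingers move at their own pace and stop on an object; FORCE is the grip in N (left out, the last holds). Time passes only in rows, so rows that do not move let the fingers close. It gives the time, the measured TCP pose, the force and the opening at its end, in the units of the state.
- state(): the state, without advancing time (a new reading comes with each control period).
- grab_frame(name): name is "side" or "top"; returns a dict with "frame" (400x640x3 uint8, red, green, blue), "fx", "fy", "cx", "cy" (pixels), "view" (4x4, takes a point from world to camera coordinates). Camera axes: x right, y down, z forward; pixel columns grow to the right and rows downward; lengths in mm; the calibration is good to about 2 mm. A picture is of the moment at which its call begins. There is no depth.
- job_done(): hands the job in, once; it reports no verdict.
The state is a dict: "time_s": time; "qpos": joint angles; "qvel": joint speeds; "effort": joint torques, N m; "ee_pos": TCP position; "ee_rot": TCP orientation; "force": force on the tool from outside, world axes, zero at the start; "torque": the same for the moment, N m; "gripper_width": finger opening in mm.
Only numpy, scipy, OpenCV 4.12 (cv2) and the standard library are available. Lean on these libraries where they do the work, as an engineer would, in place of code of your own. Each camera call takes 0.05 s, during which the arm holds its last target.

## Task

Free the lock slide on the magazine's bridge: it gives way to one side only, so feel which and do not force it. Then slide the cover fully open, take the top aluminium plate and set it down flat in the white tray before letting go, so that the next plate comes up in its place. Leave the lock freed, the cover open, the other plates in the magazine and everything else on the bench where it is.

Things in the scene. Friction and masses are not known exactly. Their poses are not given: they have to be found in the camera images.
- magazine: Grey plate magazine fixed to the bench, 184 by 76 mm. Origin: on the bench under the middle of the plate shaft; x runs along it from the shaft to the rear housing (x 31 to 142 mm), z up. Shaft and housing end 92 mm up. The shaft's two long sides are open from x -20 to +20 mm, so fingers can take the plates' long edges there; its guides reach out to y +-28 mm.
- bridge: Dark steel bridge fixed over the rear housing, axes as the magazine's. Origin: 70 mm along the magazine's x, 92 mm up. It spans x -10 to +26, y +-35 mm; its top is 114 mm above the bench, with a slot along y for the lock. Inside, unseen, a stop blocks the lock about 4 mm from its middle on one side, +y or -y (differs each time). Over 30 N against that stop damages it.
- lock: Steel lock slide in the bridge. Its origin coincides with the bridge's when it is in the middle (locked) and moves along the bridge's y. It starts within 2 mm of the middle; on its open side it goes 18 mm to its end. Beyond 12.2 mm off the middle the cover is free. 2.5 N of friction; it stays where it is left.
- lock_tab (a point): Centre of the lock's upright tab, 36 mm above the lock's origin: a steel block 12 mm along y, 16 mm along x, 24 mm high, its top 140 mm and its foot 116 mm above the bench.
- cover (a joint): Travel of the aluminium cover over the shaft, m: 0 shut (as it starts), 0.070 fully open. It slides along the magazine's +x, under the bridge, with 2.5 N of friction, and stays where left. The lock blocks it after 1.5 mm until freed. The cover is 50 mm wide, 4 mm thick, its top 96 mm above the bench.
- cover_rib (a point): Centre of the cover's upright rib by which it is moved, near the end away from the bridge: 8 mm along x, 30 mm along y, 22 mm high, its foot 96 mm and its top 118 mm above the bench. With the cover shut it is at x = -33 mm in the magazine, with the cover open at x = +37 mm, where 23 mm remain to the bridge.
- plate1_mid (a point): Centre of the top plate. Four equal aluminium plates, 60 (x) by 45 (y) by 12 mm thick, about 90 g, lie flat in the shaft with 1.5 mm play all round, on a soft spring platform (0.07 N per mm) that lifts the stack by about one thickness when one is taken. The top face lies about 4 mm below the shaft's end.
- plate2_mid (a point): Centre of the second plate from the top.
- plate3_mid (a point): Centre of the third plate from the top.
- plate4_mid (a point): Centre of the lowest plate.
- tray: Shallow white tray fixed to the bench, 140 mm (its x) by 120 mm (y), 16 mm high, walls and floor 4 mm thick. Origin: on the bench under its middle.
- cup: Bystander: red plastic cup, 60 mm across, 65 mm high. Not to be disturbed.
- screwdriver: Bystander: screwdriver with a black handle, 160 mm long, lying between magazine and tray. Not to be disturbed.
- spool: Bystander: grey flanged spool, 48 mm across, 34 mm high. Not to be disturbed.
- jar: Bystander: small amber jar with a black cap, 52 mm across, 55 mm high. Not to be disturbed.
- wrench: Bystander: steel wrench, 150 mm long, lying flat. Not to be disturbed.
- spare_knob: Bystander: loose black control knob, 38 mm across, 22 mm high. Not to be disturbed.
- canister: Bystander: blue can, 48 mm across, 110 mm high. Not to be disturbed.
Not all that is in view belongs to the job. Leave any orange or red look-alike of the magazine alone. There is more than one size of the tray; the job needs the smaller.

How it is judged (in metres and radians):
On the way, in this order (a step that is already met when the one before it is completed fails the run):
1. the lock slide is freed to its open side while the cover is still shut ((y of lock in the frame of bridge above 0.0122 m or y of lock in the frame of bridge below -0.0122 m) and value of joint cover below 0.006 m), for 0.2 s.
2. the cover is slid fully open (value of joint cover above 0.064 m), for 0.2 s.
3. the top plate is brought down into the tray while still held (within about 1 cm of its floor) (x of plate1_mid in the frame of tray between -0.06 and 0.06 m and y of plate1_mid in the frame of tray between -0.055 and 0.055 m and z of plate1_mid in the frame of tray below 0.02 m and contact force between the fingers and plate1 above 0.5 N), for 0.02 s.
At the end, for the whole second after the job is handed in: Lock over 12.2 mm off its middle; cover at least 64 mm open; the plate that was on top lies flat (within 4.5 degrees) on the tray's floor; the other three lie in the shaft in order, raised by about one thickness (centres within 8 mm of 82, 70 and 58 mm above the bench) ((y of lock in the frame of bridge above 0.0122 m or y of lock in the frame of bridge below -0.0122 m) and value of joint cover above 0.064 m and x of plate1_mid in the frame of tray between -0.06 and 0.06 m and y of plate1_mid in the frame of tray between -0.055 and 0.055 m and z of plate1_mid in the frame of tray between 0.006 and 0.0125 m and angle between plate1_mid's own z axis and vertical below 0.08 rad and z of plate2_mid in the frame of magazine between 0.074 and 0.09 m and horizontal distance between each of plate2_mid, plate3_mid, plate4_mid and plate4_mid below 0.006 m and z of plate3_mid in the frame of magazine between 0.062 and 0.078 m and z of plate4_mid in the frame of magazine between 0.05 and 0.066 m and x of plate4_mid in the frame of magazine between -0.006 and 0.006 m and y of plate4_mid in the frame of magazine between -0.006 and 0.006 m); the robot touches nothing.
It fails at once if the lock is pressed against its hidden stop with more than 30 N (contact force between lock and bridge above 30 N).
It fails at once if a bystander is disturbed (moved more than 25 mm) (distance of any of cup, screwdriver, spool, jar, wrench, spare_knob, canister from where it was at the start of the episode above 0.025 m).
It also fails if it takes over 51 s, if anything falls off the work surface, if the arm or the gripper's body presses on something with over 40 N, if the wrist force passes 120 N, or if a joint passes its speed limit or range.

## Working session

There is one attempt and no reset: what is moved stays moved. The work goes in short steps, Python scripts to look and compute and a shell command to move; the robot and the scene stay as the last step left them, time stands still between calls to the robot, and variables do not carry over. Pictures are saved under pics/ and viewed, and the job is handed in when it is done.

```bash
mkdir -p pics
python3 - <<'E'
from workcell import state, grab_frame, hold_point_z
import cv2, numpy as np, pickle
print(hold_point_z); print(state())
for n in("side","top"):
    f=grab_frame(n); pickle.dump(f,open(f"{n}0.pkl","wb")); cv2.imwrite(f"pics/{n}0.png",f["frame"][:,:,::-1])
    print(n,f["fx"],f["fy"],f["cx"],f["cy"],np.round(f["view"],4).tolist())
E
```

```text
-18.8
{'time_s': 0.0, 'qpos': array([-7.61451891e+01,  1.83492977e+01,  8.97065761e+01, -8.81764417e-04,
        7.20421552e+01, -1.14671782e+00]), 'qvel': array([-0.07139236,  0.0082978 ,  0.04804582,  0.0403422 , -0.06286937,
        0.01471057]), 'effort': array([ 3.81852311e-03, -4.12460375e+01, -2.31970918e+01,  7.31383986e-02,
        4.55560943e-02, -1.38817222e-04]), 'ee_pos': array([ 148.69054051, -554.86741406,  181.44265436]), 'ee_rot': array([-1.79901974e+02, -1.12364614e-03,  1.50018004e+01]), 'force': array([0.24183783, 1.10449101, 0.03569454]), 'torque': array([ 0.03842385,  0.07513219, -0.01680852]), 'gripper_width': 91.40257446563274}
side 362.71662313517226 362.71662313517226 317.324944798299 196.95965687560695 [[-0.9545, -0.2982, -0.0012, 416.1453], [-0.232, 0.7452, -0.6252, 183.328], [0.1873, -0.5965, -0.7805, 1045.5157], [0.0, 0.0, 0.0, 1.0]]
top 418.17533072046956 418.17533072046956 318.51690607532885 197.37405465346754 [[-0.0218, -0.9997, -0.0127, 15.8112], [-0.9968, 0.0227, -0.0768, 435.371], [0.0771, 0.011, -0.997, 1464.8305], [0.0, 0.0, 0.0, 1.0]]
```

View pics/top0.png

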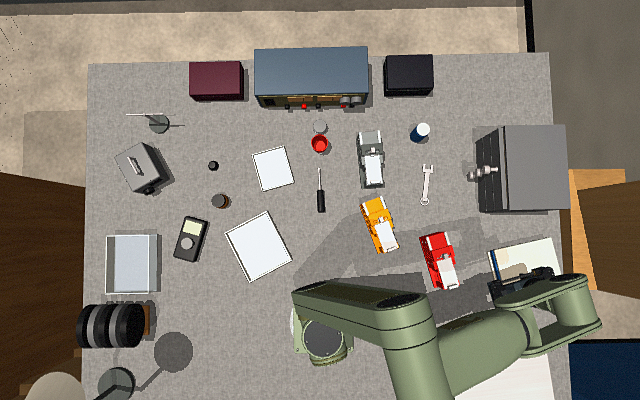

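View pics/side0.png

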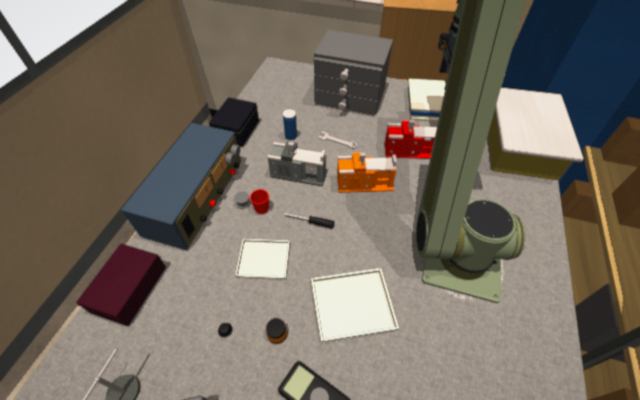

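The top view (top0) shows three things that could be the magazine: grey at (370,158), orange at (378,224) and red at (438,260). It also shows two white trays, small at (273,168) and large at (258,246), plus an open grey-white box at (133,263). By the description I choose the grey magazine and the small white tray, and check them in a crop.

```bash
cat > h.py <<'E'
import numpy as np, cv2, pickle
def load(n): return pickle.load(open(n,"rb"))
def ray(f,u,v):
    V=np.array(f["view"]);R=V[:3,:3];t=V[:3,3]
    d=R.T@np.array([(u-f["cx"])/f["fx"],(v-f["cy"])/f["fy"],1]); return -R.T@t,d
def onz(f,u,v,z):
    o,d=ray(f,u,v); return o+d*(z-o[2])/d[2]
def proj(f,p):
    V=np.array(f["view"]);c=V[:3,:3]@np.asarray(p,float)+V[:3,3]
    return np.array([f["fx"]*c[0]/c[2]+f["cx"],f["fy"]*c[1]/c[2]+f["cy"]])
def tri(f,a,g,b):
    o1,d1=ray(f,*a);o2,d2=ray(g,*b)
    s=np.linalg.lstsq(np.c_[d1,-d2],o2-o1,rcond=None)[0]
    p,q=o1+s[0]*d1,o2+s[1]*d2
    return (p+q)/2,np.linalg.norm(p-q)
E
python3 - <<'E'
from h import *
a=load("top0.pkl");b=load("side0.pkl")
A=a["frame"][115:200,340:400,::-1];B=b["frame"][135:190,260:335,::-1]
A=cv2.resize(A,None,fx=6,fy=6,interpolation=cv2.INTER_NEAREST);B=cv2.resize(B,None,fx=6,fy=6,interpolation=cv2.INTER_NEAREST)
cv2.imwrite("pics/a1.png",A);cv2.imwrite("pics/b1.png",B)
# tray rough
f=a["frame"].astype(int)
m=((f.min(2)>190)&(f.max(2)-f.min(2)<40)).astype(np.uint8)
cs,_=cv2.findContours(m,cv2.RETR_EXTERNAL,cv2.CHAIN_APPROX_NONE)
for c in cs:
    if cv2.contourArea(c)>300:
        r=cv2.minAreaRect(c);bx=cv2.boxPoints(r)
        P=np.array([onz(a,u,v,16) for u,v in bx])[:,:2]
        print(np.round(r[0]),np.round(P.mean(0)),np.round(np.linalg.norm(np.diff(P,axis=0),axis=1)),np.round(P).tolist())
E
```

```text
[504. 376.] [-192. -615.] [337. 149. 335.] [[-114.0, -450.0], [-120.0, -788.0], [-269.0, -778.0], [-263.0, -443.0]]
[447. 272.] [ 167. -436.] [ 53. 117.  52.] [[216.0, -396.0], [230.0, -447.0], [117.0, -476.0], [103.0, -426.0]]
[527. 262.] [ 194. -716.] [208. 130. 207.] [[238.0, -604.0], [279.0, -808.0], [150.0, -828.0], [109.0, -626.0]]
[128. 263.] [220. 684.] [146. 195. 145.] [[319.0, 758.0], [316.0, 612.0], [120.0, 610.0], [123.0, 755.0]]
[385. 234.] [ 302. -224.] [ 51. 120.  51.] [[350.0, -180.0], [367.0, -228.0], [254.0, -268.0], [237.0, -221.0]]
[257. 246.] [268. 226.] [170. 197. 168.] [[318.0, 346.0], [394.0, 194.0], [217.0, 106.0], [143.0, 257.0]]
[373. 169.] [ 532. -190.] [ 54. 102.  54.] [[581.0, -159.0], [586.0, -213.0], [484.0, -221.0], [479.0, -167.0]]
[272. 168.] [545. 170.] [119. 138. 119.] [[596.0, 245.0], [627.0, 130.0], [493.0, 94.0], [463.0, 209.0]]
```

View pics/a1.png

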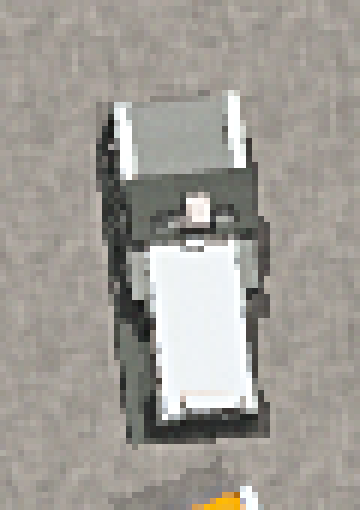

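View pics/b1.png

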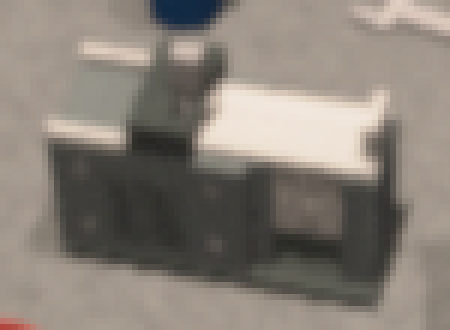

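Run:
```python
from h import *
a=load("top0.pkl");b=load("side0.pkl")
print("cam",onz(a,0,0,0)*0+ray(a,1,1)[0].round(), ray(b,1,1)[0].round())
g=a["frame"].astype(float).mean(2)
L=[];R=[]
for v in range(157,179):
    r=g[v,355:392]; m=np.where(r>205)[0]
    if len(m)<8: print(v,"few");continue
    i,j=m[0],m[-1]
    th=180
    l=i-(r[i]-th)/(r[i]-r[i-1]); rr=j+(r[j]-th)/(r[j]-r[j+1])
    L.append(onz(a,355+l,v,96)[:2]);R.append(onz(a,355+rr,v,96)[:2])
L=np.array(L);R=np.array(R)
for n,P in(("L",L),("R",R)):
    k=np.polyfit(P[:,0],P[:,1],1);print(n,np.degrees(np.arctan(k[0])),np.polyval(k,540),np.std(P[:,1]-np.polyval(k,P[:,0])))
for u,v,z,n in((372.8,149.5,140,"tab"),(374.3,155.5,96,"bridge near edge"),(374,181,118,"rib?"),(363,159,96,'')):
    print(n,onz(a,u,v,z).round(1))
# dark/columns profile along cover
for v in range(128,190): print(v,g[v,358:386].astype(int).tolist())
```

```text
cam [ 321.  -10. 1494.] [244. 611. 931.]
L 5.231598987565015 -152.609060960752 0.8872895827967624
R 3.4644525001802817 -204.0440604735773 0.8155007746360168
tab [ 579.1 -176.2  140. ]
bridge near edge [ 566.9 -186.    96. ]
rib? [ 477.9 -179.5  118. ]
 [ 555.9 -147.6   96. ]
128 [153, 150, 155, 159, 164, 151, 153, 159, 159, 160, 158, 171, 162, 175, 173, 161, 161, 152, 152, 150, 155, 166, 167, 160, 153, 152, 159, 157]
129 [159, 142, 160, 163, 160, 151, 154, 155, 145, 144, 143, 158, 147, 164, 164, 153, 154, 149, 150, 148, 158, 158, 169, 159, 157, 149, 153, 153]
130 [161, 155, 159, 167, 167, 157, 160, 160, 155, 152, 149, 155, 147, 153, 152, 121, 125, 156, 159, 180, 227, 198, 164, 161, 151, 148, 153, 152]
131 [149, 156, 157, 163, 163, 156, 166, 131, 134, 134, 132, 136, 140, 140, 144, 148, 154, 165, 157, 169, 255, 246, 142, 137, 142, 145, 158, 158]
132 [113, 211, 217, 202, 146, 143, 152, 156, 162, 159, 167, 166, 165, 168, 166, 166, 165, 165, 161, 167, 254, 255, 146, 151, 153, 149, 152, 154]
133 [108, 238, 255, 170, 159, 164, 166, 164, 162, 165, 162, 161, 162, 163, 164, 164, 164, 161, 156,
[... 7047 characters left out ...]
, 58, 58, 109, 72, 70, 33, 32, 37, 89, 89, 171]
185 [167, 171, 164, 101, 118, 118, 49, 47, 107, 103, 60, 66, 29, 38, 40, 41, 40, 41, 43, 39, 45, 43, 43, 51, 62, 90, 81, 166]
186 [164, 166, 177, 65, 115, 117, 54, 45, 42, 43, 39, 43, 42, 43, 49, 42, 47, 45, 51, 49, 54, 46, 51, 59, 66, 89, 74, 164]
187 [162, 173, 176, 54, 117, 113, 57, 41, 42, 45, 53, 42, 53, 54, 63, 62, 51, 40, 73, 68, 75, 70, 63, 85, 100, 102, 89, 167]
188 [167, 166, 159, 99, 120, 109, 89, 83, 72, 64, 74, 69, 69, 84, 86, 105, 100, 89, 175, 180, 165, 169, 169, 167, 167, 178, 179, 164]
189 [159, 167, 153, 166, 124, 171, 166, 173, 188, 179, 174, 177, 176, 175, 173, 172, 158, 157, 158, 163, 166, 170, 168, 158, 152, 162, 160, 159]
```

The crops confirm the choices. The magazine is grey with a dark bridge and a white cover, and the lock tab top is at top px (372.5,149.5). The tab triangulates to mag x=70 from an origin of about (509.5,-181), yaw about 4.4°. From that, the rib is predicted at x=476 and measured at 477. The cover is 51 mm wide. The tray measures 138x119 at (545,170), yaw about 15°. All of this agrees with the given sizes.

Now I move to above the tab.

```bash
python3 -m creep '[[0.5,43,-21,-4,0,0,0],[0.5,43,-21,-4,0,0,0],[0.5,43,-21,-4,0,0,0],[0.5,43,-21,-4,0,0,0],[0.5,43,-21,0,0,0,0]]' 8; python3 -m creep '[[0.5,43,-21,0,0,0,0],[0.5,43,-21,0,0,0,0],[0.5,43,-21,0,0,0,0],[0.5,43,-21,0,0,0,0],[0.5,43,-21,0,0,0,0]]'; python3 -m creep '[[0.5,43,-21,0,0,0,0],[0.5,30,-21,0,0,0,0],[0.5,0,0,0,0,0,10.6],[0.5,0,0,0,0,0,0]]'
```

```text
time_s: 0.72
ee_pos: [330.3, -397.3, 198.3]
ee_rot: [180.0, -0.0, 15.0]
force: [1.2, -1.0, 0.2]
gripper_width: 46.6
time_s: 1.35
ee_pos: [510.6, -240.0, 197.9]
ee_rot: [-180.0, 0.0, 15.0]
force: [0.2, -0.5, 0.6]
gripper_width: 45.7
time_s: 1.85
ee_pos: [569.4, -181.3, 197.6]
ee_rot: [-180.0, 0.1, 4.6]
force: [0.6, -1.1, 0.1]
gripper_width: 45.3
```

```bash
python3 -m creep '[[0.5,10,-5,30,0,0,0],[0.5,0,0,0,0,0,0]]'
python3 - <<'E'
from h import *
from workcell import *
for n,(u0,u1,v0,v1) in {"side":(245,345,95,195),"top":(330,420,100,200)}.items():
    f=grab_frame(n);pickle.dump(f,open(n+"1.pkl","wb"));cv2.imwrite(f"pics/{n}1.png",cv2.resize(f["frame"][v0:v1,u0:u1,::-1],None,fx=5,fy=5,interpolation=cv2.INTER_CUBIC))
print(state()["ee_pos"],state()["ee_rot"])
E
```

```text
time_s: 2.1
ee_pos: [577.3, -175.8, 166.0]
ee_rot: [-179.9, 0.3, 4.5]
force: [-0.5, 0.9, -0.4]
gripper_width: 46.2
[ 578.71994108 -176.55753883  168.54661773] [1.79991871e+02 2.52318344e-02 4.45478375e+00]
```

View pics/side1.png

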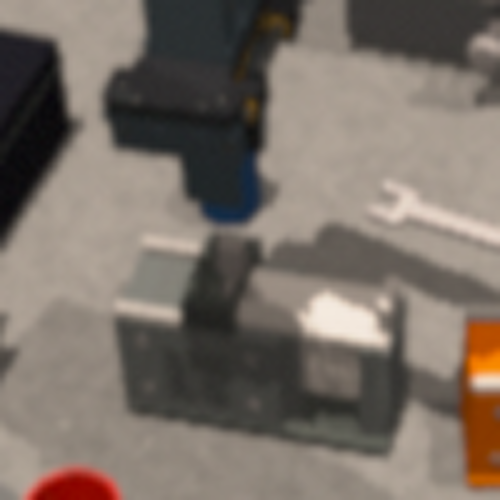

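View pics/top1.png

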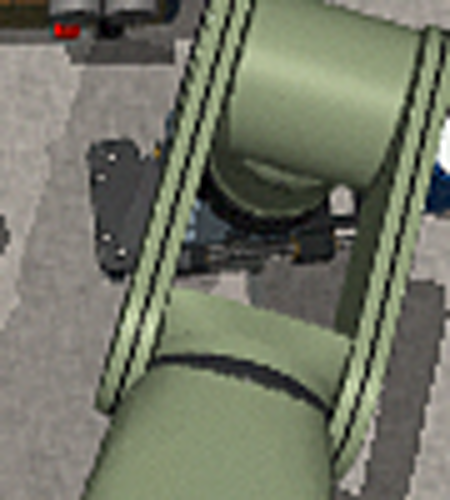

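Run:
```python
from h import *
b=load("side0.pkl")
c,s=np.cos(np.radians(4.4)),np.sin(np.radians(4.4));O=np.array([509.4,-180.8])
def W(x,y,z): return [O[0]+c*x-s*y,O[1]+s*x+c*y,z]
im=cv2.resize(b["frame"][95:195,245:345,::-1],None,fx=6,fy=6,interpolation=cv2.INTER_CUBIC)
def d(p,col):
    q=((proj(b,p)-[245,95]+.5)*6); cv2.circle(im,tuple(int(t) for t in q.round()),2,col,-1)
for x in(62,78):
  for y in(-6,6):d(W(x,y,140),(0,0,255))
for x in(-37,-29):
  for y in(-15,15):d(W(x,y,118),(255,0,0))
for x in(60,96):
  for y in(-35,35):d(W(x,y,114),(0,255,0))
for x in(142,):
  for y in(-38,38):d(W(x,y,92),(0,255,255))
for y in (-38,38):d(W(-42,y,0),(255,0,255))
cv2.imwrite("pics/chk.png",im)
```

```text
(no output)
```

View pics/chk.png

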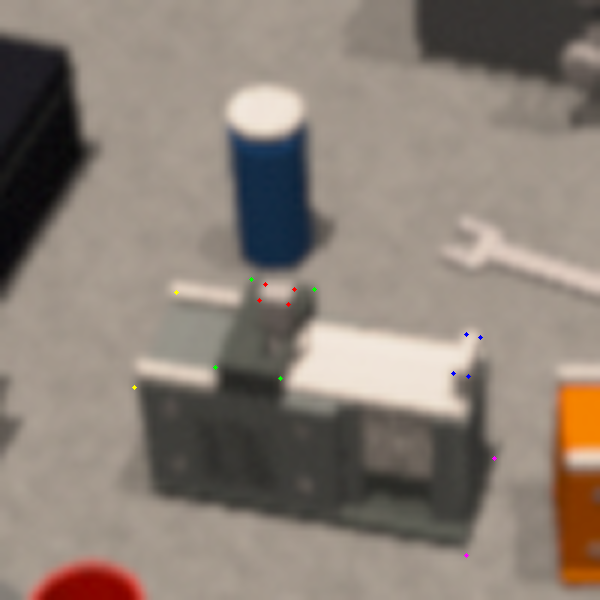

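The overlay agrees with the side image: tab, bridge and rib corners all fall on their features within about 2 mm. Now I lower around the tab and close gently.

```bash
python3 -m creep '[[0.5,1,-1,20,0,0,0],[0.5,0,0,20,0,0,0],[0.5,0,0,5,0,0,0],[0.5,0,0,0,0,0,0]]' 5;python3 -m creep '[[0.7,0,0,0,0,0,0],[0.75,0,0,0,0,0,0],[0.8,0,0,0,0,0,0]]' 5; python3 -m creep '[[0.84,0,0,0,0,0,0],[0.88,0,0,0,0,0,0],[0.9,0,0,0,0,0,0]]' 5
```

```text
time_s: 2.7
ee_pos: [580.3, -175.4, 124.2]
ee_rot: [180.0, -0.1, 4.4]
force: [0.2, -0.2, 0.0]
gripper_width: 45.5
time_s: 3.08
ee_pos: [580.2, -175.0, 123.7]
ee_rot: [180.0, -0.0, 4.4]
force: [0.9, -0.9, -1.2]
gripper_width: 19.5
time_s: 3.45
ee_pos: [580.0, -175.0, 123.2]
ee_rot: [180.0, 0.0, 4.4]
force: [-0.9, -0.3, -0.3]
gripper_width: 9.3
```

The opening reads 9.3, which is less than the tab's 12 mm. I look before going on.

Run:
```python
from h import *
from workcell import *
f=grab_frame("side");cv2.imwrite("pics/side2.png",cv2.resize(f["frame"][95:195,245:345,::-1],None,fx=6,fy=6,interpolation=cv2.INTER_CUBIC))
for i in range(3):
    s=state();print(s["gripper_width"],s["force"],s["ee_pos"])
```

```text
9.157779654684001 [-0.06027597 -0.13997664  0.65768103] [ 579.92480683 -174.97495812  123.19006527]
9.157779654684001 [-0.06027597 -0.13997664  0.65768103] [ 579.92480683 -174.97495812  123.19006527]
9.157779654684001 [-0.06027597 -0.13997664  0.65768103] [ 579.92480683 -174.97495812  123.19006527]
```

View pics/side2.png

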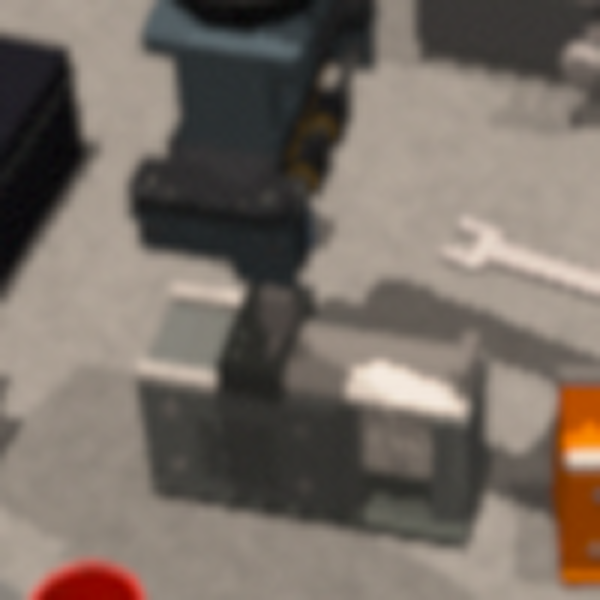

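Run:
```python
from h import *
b=load("side0.pkl")
for z in (116,123,140,160,200): print(z,((proj(b,[580,-175,z])-[245,95]+.5)*6).round())
b=load("top0.pkl")
for z in (116,123,140,160,200): print(z,proj(b,[580,-175,z]).round(1))
```

```text
116 [278. 328.]
123 [277. 318.]
140 [275. 294.]
160 [273. 266.]
200 [268. 207.]
116 [371.6 150.6]
123 [371.8 150.2]
140 [372.4 149.2]
160 [373.1 148. ]
200 [374.6 145.6]
```

Run:
```python
from h import *
from workcell import *
f=grab_frame("side")
b=load("side0.pkl")
ims=[]
for g in (b,f):
    c=g["frame"][130:165,270:315,::-1]; c=np.clip(c.astype(float)*1.8,0,255).astype(np.uint8)
    ims.append(cv2.resize(c,None,fx=8,fy=8,interpolation=cv2.INTER_NEAREST))
cv2.imwrite("pics/cmp.png",np.hstack(ims))
```

```text
(no output)
```

View pics/cmp.png

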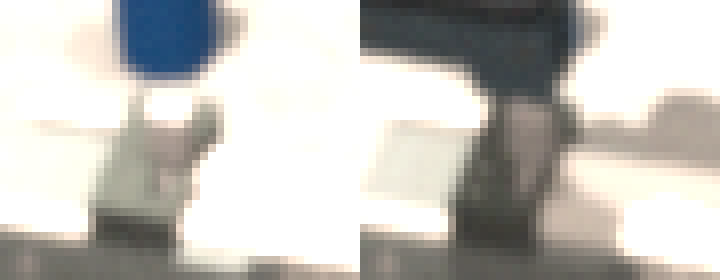

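```bash
python3 -m creep '[[0.95,0,0,0,0,0,0],[1,0,0,0,0,0,0]]' 5
python3 - <<'E'
from h import *
from workcell import *
print(state()["gripper_width"])
f=grab_frame("side")
b=load("side0.pkl")
ims=[]
for g in (b,f):
    c=g["frame"][120:165,270:315,::-1]; c=np.clip(c.astype(float)*1.8,0,255).astype(np.uint8)
    ims.append(cv2.resize(c,None,fx=8,fy=8,interpolation=cv2.INTER_NEAREST))
cv2.imwrite("pics/cmp2.png",np.hstack(ims))
E
```

```text
time_s: 3.8
ee_pos: [579.9, -175.0, 123.2]
ee_rot: [180.0, 0.0, 4.4]
force: [-0.3, -0.1, 0.5]
gripper_width: 0.2
0.17080065293617722
```

View pics/cmp2.png

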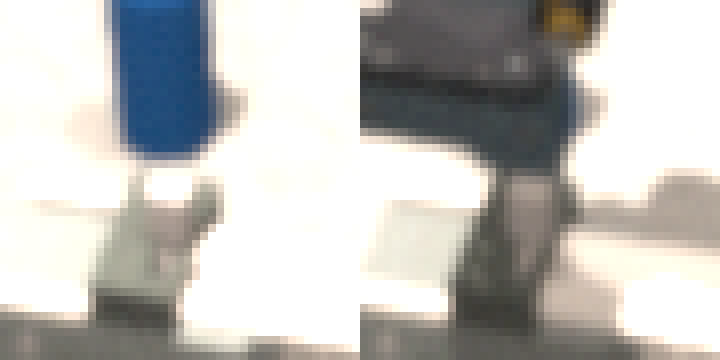

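```bash
python3 -m creep '[[1,0,0,-20,0,0,0],[1,0,0,-20,0,0,0],[1,0,0,0,0,0,0]]' 5
python3 - <<'E'
from h import *
from workcell import *
print(state()["gripper_width"])
f=grab_frame("side")
b=load("side0.pkl")
ims=[]
for g in (b,f):
    c=g["frame"][110:170,265:315,::-1]; c=np.clip(c.astype(float)*1.6,0,255).astype(np.uint8)
    ims.append(cv2.resize(c,None,fx=8,fy=8,interpolation=cv2.INTER_NEAREST))
cv2.imwrite("pics/cmp3.png",np.hstack(ims))
E
```

```text
time_s: 4.22
ee_pos: [581.1, -175.3, 164.8]
ee_rot: [179.9, -0.2, 4.4]
force: [-0.4, 1.6, -0.4]
gripper_width: 0.5
0.5347381994706307
```

View pics/cmp3.png

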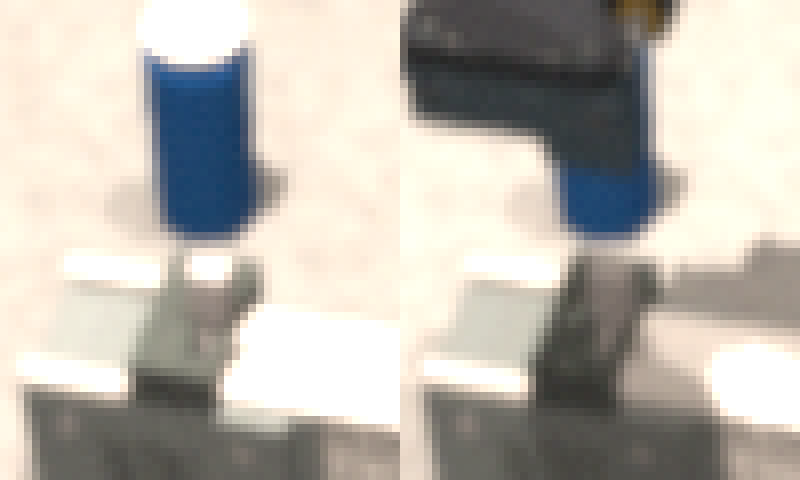

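Run:
```python
from h import *
from workcell import *
f=grab_frame("side"); s=state(); p=s["ee_pos"]; print(p)
from scipy.spatial.transform import Rotation as Ro
R=Ro.from_euler("xyz",s["ee_rot"],degrees=True).as_matrix()
u0,v0=230,40
im=cv2.resize(f["frame"][v0:170,u0:330,::-1],None,fx=6,fy=6,interpolation=cv2.INTER_CUBIC)
def d(q,col):
    w=p+R@np.array(q,float); r=(proj(f,w)-[u0,v0]+.5)*6; cv2.circle(im,tuple(int(t) for t in r.round()),3,col,-1)
for x in(-16,16):
  for y in(-14,14):
    d([x,y,0],(0,0,255)); d([x,y,-79],(255,0,255))
for x in(-38,38):
  for y in(-89,89): d([x,y,-79],(0,255,0))
cv2.imwrite("pics/ov.png",im)
```

```text
[ 579.62708516 -174.90657247  162.68595049]
```

View pics/ov.png

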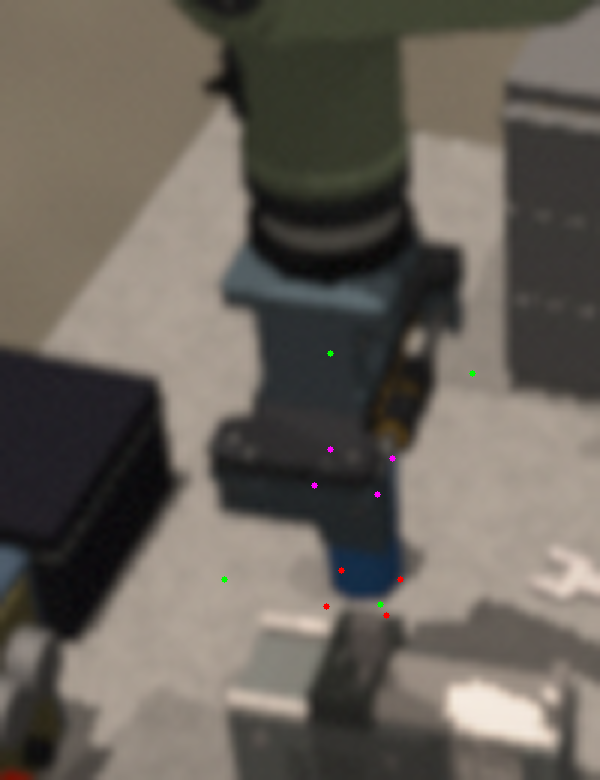

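Run:
```python
from h import *
from workcell import *
f=grab_frame("side"); g=grab_frame("top"); s=state(); print(s["ee_pos"])
pickle.dump((f,g),open("p4.pkl","wb"))
a=cv2.resize(f["frame"][95:135,255:305,::-1],None,fx=10,fy=10,interpolation=cv2.INTER_CUBIC)
b=cv2.resize(g["frame"][115:165,340:410,::-1],None,fx=10,fy=10,interpolation=cv2.INTER_CUBIC)
cv2.imwrite("pics/s4.png",np.clip(a*1.7,0,255));cv2.imwrite("pics/t4.png",np.clip(b*1.7,0,255))
for z in(160,240): print(proj(g,[580,-86,z]))
```

```text
[ 579.29083686 -174.77105155  162.08793291]
[345.52143359 148.70647382]
[346.88381782 143.62441823][ WARN:0@4.132] global loadsave.cpp:1063 imwrite_ Unsupported depth image for selected encoder is fallbacked to CV_8U.
```

View pics/s4.png

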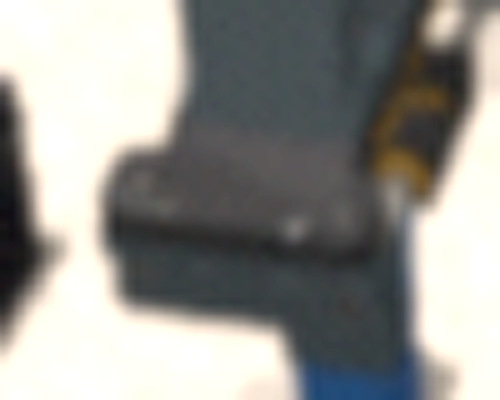

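View pics/t4.png

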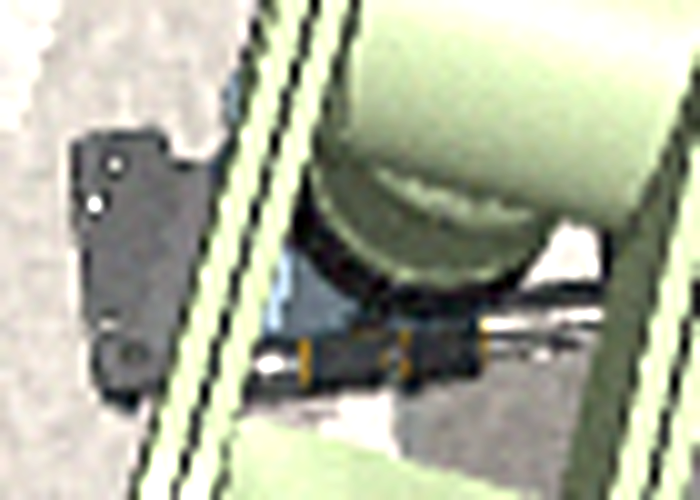

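Run:
```python
from h import *
f,g=load("p4.pkl")
for a,b in (((271.5,115.5),(349.4,135.3)),((269.3,112.8),(351.4,131.3)),((284.5,117.8),(350.8,147.2)),((289.5,116.3),(353,150.2))):
    p,e=tri(f,(a[0]-.5,a[1]-.5),g,(b[0]-.5,b[1]-.5));print(p.round(1),round(e,1))
# fingertip side px if at y
for y in(-200,-190,-175,-160):
    # intersect ray with y plane
    o,d=ray(f,291,130.5);t=(y-o[1])/d[1];print(y,(o+d*t).round())
```

```text
[590.5 -87.5 316.9] 2.0
[600.3 -93.7 319. ] 0.4
[555.8 -90.8 315.1] 0.8
[545.1 -97.  318.1] 1.8
-200 [ 585. -200.  172.]
-190 [ 581. -190.  181.]
-175 [ 574. -175.  195.]
-160 [ 568. -160.  209.]
```

The fingers closed on nothing. Triangulating the gripper plate's bolts gives x and y that match the state, but a height about 40 mm above what the state reports. The body-to-tip length is right, so the reported z appears about 40 mm low. I'll calibrate it by a gentle touch on the cover top, known to be at 96 mm.

```bash
python3 -m creep '[[1,-50,0,0,0,0,0],[1,0,0,50,0,0,0],[1,0,0,35,0,0,0],[1,0,0,0,0,0,0]]'
python3 - <<'E'
from h import *
from workcell import *
f=grab_frame("side"); s=state(); print(s["ee_pos"],s["force"])
cv2.imwrite("pics/s5.png",cv2.resize(f["frame"][95:195,245:345,::-1],None,fx=6,fy=6,interpolation=cv2.INTER_CUBIC))
E
```

```text
time_s: 4.92
ee_pos: [527.4, -177.9, 75.3]
ee_rot: [-179.8, 0.4, 4.4]
force: [-0.1, -0.3, -0.3]
gripper_width: 0.3
[ 529.35870204 -178.57203904   77.29314657] [-0.09338131  0.26961622  0.98217529]
```

View pics/s5.png

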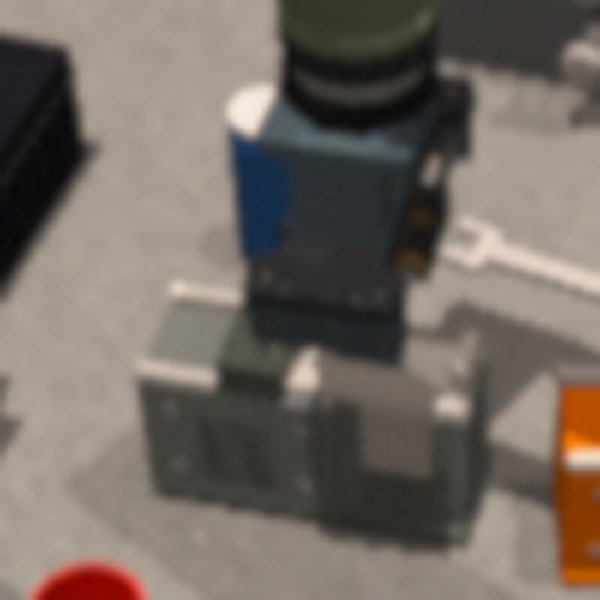

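```bash
for i in 1; do python3 -m creep '[[1,0,0,5,0,0,0],[1,0,0,0,0,0,0]]'; done; python3 -m creep '[[1,0,0,3,0,0,0],[1,0,0,0,0,0,0]]' | grep -E "pos|force"
```

```text
time_s: 5.22
ee_pos: [530.8, -179.0, 74.1]
ee_rot: [180.0, -0.1, 4.4]
force: [-0.3, -0.9, 0.1]
gripper_width: 0.3
ee_pos: [530.1, -178.8, 70.4]
force: [0.6, -0.3, 0.6]
```

```bash
python3 -m creep '[[1,0,0,2,0,0,0],[1,0,0,0,0,0,0]]' | grep -E "pos|force"
```

```text
ee_pos: [530.0, -178.8, 68.1]
force: [-0.4, -0.4, -0.7]
```

```bash
python3 -m creep '[[1,0,0,2,0,0,0],[1,0,0,0,0,0,0]]' | grep -E "pos|force"
```

```text
ee_pos: [530.0, -178.8, 66.1]
force: [-0.0, -0.1, -0.8]
```

```bash
python3 -m creep '[[1,0,0,2,0,0,0],[1,0,0,0,0,0,0]]' | grep -E "pos|force"
```

```text
ee_pos: [530.4, -178.9, 64.6]
force: [-0.2, -0.5, 1.9]
```

```bash
python3 -m creep '[[1,0,0,2,0,0,0],[1,0,0,0,0,0,0]]' | grep -E "pos|force"
```

```text
ee_pos: [531.2, -178.9, 64.5]
force: [-1.6, 2.0, 11.9]
```

```bash
python3 -m creep '[[1,0,0,1.5,0,0,0],[1,0,0,0,0,0,0]]' | grep -E "pos|force"
```

```text
ee_pos: [532.0, -178.9, 64.5]
force: [-3.1, 2.1, 20.3]
```

Contact came at reported z = 64.6, so true z = reported + 31.4 mm, and stiffness is about 5 N/mm. I back off and grip the tab at true 122 (reported about 90.5).

```bash
python3 -m creep '[[1,0,0,-32,0,0,0],[0.8,0,0,-32,0,0,0],[0.5,50,0,0,0,0,0],[0.5,0,0,0,0,0,0],[0.5,0,0,20,0,0,0]]' 5;  python3 -m creep '[[0.5,0,0,13,0,0,0],[0.5,0,0,0,0,0,0],[0.6,0,0,0,0,0,0],[0.65,0,0,0,0,0,0],[0.7,0,0,0,0,0,0]]'
```

```text
time_s: 7.35
ee_pos: [580.7, -175.2, 105.2]
ee_rot: [179.9, -0.1, 4.4]
force: [-0.5, -0.2, -0.7]
gripper_width: 37.6
time_s: 7.98
ee_pos: [580.2, -175.1, 92.3]
ee_rot: [180.0, -0.1, 4.4]
force: [-0.3, -0.3, -0.8]
gripper_width: 27.9
```

```bash
python3 -m creep '[[0.74,0,0,0,0,0,0],[0.78,0,0,0,0,0,0],[0.8,0,0,0,0,0,0]]'; python3 -m creep '[[0.84,0,0,0,0,0,0],[0.87,0,0,0,0,0,0]]'
```

```text
time_s: 8.35
ee_pos: [580.0, -175.0, 91.7]
ee_rot: [180.0, 0.0, 4.4]
force: [-0.1, 0.5, -0.2]
gripper_width: 17.9
time_s: 8.6
ee_pos: [580.0, -175.7, 91.7]
ee_rot: [179.9, -0.0, 4.4]
force: [0.2, -2.3, -0.0]
gripper_width: 12.5
```

```bash
python3 -m creep '[[0.9,0,-1.5,0,0,0,0],[0.9,0,0,0,0,0,0]]' 8 | grep -E "pos|force|width"
```

```text
ee_pos: [579.9, -173.6, 91.8]
force: [-0.5, -3.4, -1.0]
gripper_width: 11.8
```

```bash
python3 -m creep '[[0.9,0,-1.5,0,0,0,0],[0.9,0,0,0,0,0,0]]' 8 | grep -E "pos|force|width"
```

```text
ee_pos: [579.8, -171.9, 91.8]
force: [0.5, -2.3, 0.1]
gripper_width: 12.2
```

Moving with friction only (2–3 N). I keep going toward +y.

```bash
python3 -m creep '[[0.9,0,-1.2,0,0,0,0],[0.9,0,0,0,0,0,0]]' | grep -E "pos|force|width"
```

```text
ee_pos: [579.6, -170.7, 91.8]
force: [0.2, -2.7, -0.4]
gripper_width: 12.0
```

```bash
python3 -m creep '[[0.9,0,-1.2,0,0,0,0],[0.9,0,0,0,0,0,0]]' | grep -E "pos|force|width"
```

```text
ee_pos: [579.6, -169.5, 91.7]
force: [0.8, -2.1, -0.6]
gripper_width: 11.9
```

```bash
python3 -m creep '[[0.9,0,-1.2,0,0,0,0],[0.9,0,0,0,0,0,0]]' | grep -E "pos|force|width"
```

```text
ee_pos: [579.5, -168.3, 91.8]
force: [0.2, -2.8, 0.1]
gripper_width: 11.8
```

```bash
python3 -m creep '[[0.9,0,-1.2,0,0,0,0],[0.9,0,0,0,0,0,0]]' | grep -E "pos|force|width"
```

```text
ee_pos: [579.3, -167.1, 91.7]
force: [-0.1, -2.4, -0.6]
gripper_width: 12.0
```

```bash
python3 -m creep '[[0.9,0,-1.5,0,0,0,0],[0.9,0,0,0,0,0,0]]' | grep -E "pos|force|width"
```

```text
ee_pos: [579.3, -165.6, 91.8]
force: [-0.2, -2.1, -0.5]
gripper_width: 11.8
```

+y is the open side, now about 10 mm off the middle. I continue toward the end.

```bash
python3 -m creep '[[0.9,0,-2,0,0,0,0],[0.9,0,-2,0,0,0,0],[0.9,0,0,0,0,0,0]]' | grep -E "pos|force|width"
```

```text
ee_pos: [578.9, -161.4, 91.7]
force: [0.2, -0.8, 0.6]
gripper_width: 12.1
```

```bash
python3 -m creep '[[0.9,0,-1.5,0,0,0,0],[0.9,0,0,0,0,0,0]]' | grep -E "pos|force|width"
```

```text
ee_pos: [578.8, -160.1, 91.8]
force: [1.1, -2.7, -0.7]
gripper_width: 11.9
```

```bash
python3 -m creep '[[0.9,0,-1,0,0,0,0],[0.9,0,0,0,0,0,0]]' | grep -E "time|pos|force|width"
```

```text
time_s: 11.22
ee_pos: [578.8, -159.2, 91.7]
force: [0.5, -2.2, -1.5]
gripper_width: 11.7
```

The lock is about 16 mm off the middle. I release it and go behind the rib.

```bash
python3 -m creep '[[0.65,0,0,0,0,0,0],[0.65,0,0,0,0,0,0],[0.65,0,0,-25,0,0,0],[0.65,0,0,-25,0,0,0],[1,-45,6,0,0,0,0]]'; python3 -m creep '[[1,-45,5,0,0,0,0],[1,-40,5,0,0,0,0],[1,0,0,30,0,0,0],[1,0,0,30,0,0,0],[1,0,0,0,0,0,0]]';  python3 - <<'E'
from h import *
from workcell import *
f=grab_frame("side"); s=state(); print(s["ee_pos"],s["force"])
cv2.imwrite("pics/s6.png",cv2.resize(f["frame"][95:195,245:345,::-1],None,fx=6,fy=6,interpolation=cv2.INTER_CUBIC))
E
```

```text
time_s: 11.85
ee_pos: [537.6, -168.8, 143.7]
ee_rot: [179.9, -0.4, 4.5]
force: [-0.3, 0.5, -0.9]
gripper_width: 24.6
time_s: 12.48
ee_pos: [448.6, -184.2, 80.2]
ee_rot: [-179.8, 0.2, 4.4]
force: [0.5, -0.8, 0.0]
gripper_width: 0.3
[ 450.03244887 -184.82425081   81.59540688] [-0.69885596  0.83640912  0.78389024]
```

View pics/s6.png

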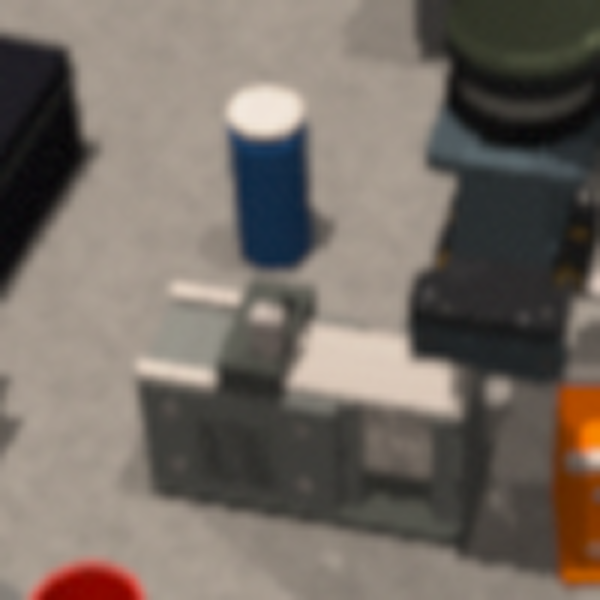

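The tab has shifted from (277,295) to (265,315) in the crop, toward +y, and stayed there. The cover is shut and the fingers are behind the rib. Now I lower and push.

```bash
python3 -m creep '[[1,0,0,8,0,0,0],[1,0,0,0,0,0,0],[1,8,0,0,0,0,0],[1,4,0,0,0,0,0],[1,0,0,0,0,0,0]]'; python3 -m creep '[[1,8,0,0,0,0,0],[1,8,0,0,0,0,0],[1,0,0,0,0,0,0]]'
```

```text
time_s: 13.15
ee_pos: [462.9, -184.3, 73.9]
ee_rot: [180.0, -0.0, 4.4]
force: [-0.6, 0.5, -0.6]
gripper_width: 0.6
time_s: 13.52
ee_pos: [479.7, -183.1, 73.7]
ee_rot: [180.0, -0.1, 4.4]
force: [-0.1, -0.5, 0.2]
gripper_width: 0.6
```

Run:
```python
from h import *
from workcell import *
f=grab_frame("side"); s=state(); print(s["ee_pos"],s["force"])
cv2.imwrite("pics/s7.png",cv2.resize(f["frame"][95:195,245:345,::-1],None,fx=6,fy=6,interpolation=cv2.INTER_CUBIC))
```

```text
[ 479.48203279 -183.10189653   73.72871091] [ 0.35794589  1.03659991 -0.12823438]
```

View pics/s7.png

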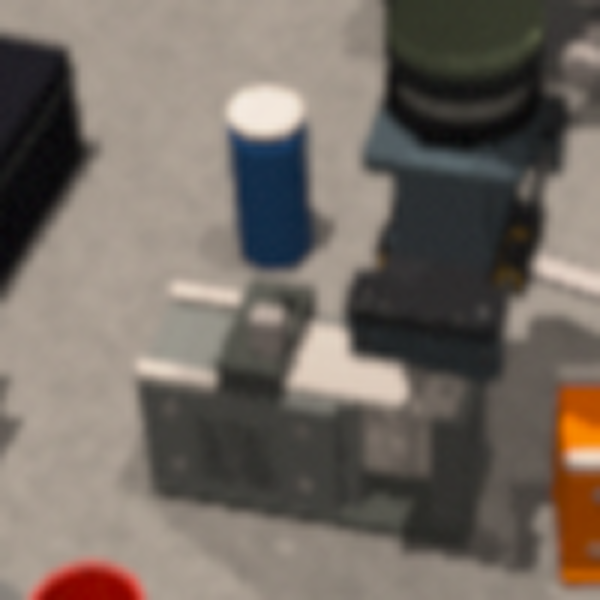

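The cover is moving: its end went from (465,410) to (410,400) in the crop, about 24 mm open. I continue.

```bash
python3 -m creep '[[1,9,0,0,0,0,0],[1,9,0,0,0,0,0],[1,9,0,0,0,0,0],[1,9,0,0,0,0,0],[1,4,0,0,0,0,0]]'; python3 -m creep '[[1,2,0,0,0,0,0],[1,2,0,0,0,0,0],[1,0,0,0,0,0,0]]'
```

```text
time_s: 14.2
ee_pos: [518.9, -179.9, 73.7]
ee_rot: [180.0, -0.0, 4.4]
force: [-2.9, -0.3, 0.9]
gripper_width: 0.4
time_s: 14.58
ee_pos: [522.3, -179.6, 73.7]
ee_rot: [180.0, -0.0, 4.4]
force: [-1.7, -0.3, -0.8]
gripper_width: 0.7
```

```bash
python3 -m creep '[[1,2,0,0,0,0,0],[1,0,0,0,0,0,0]]'
```

```text
time_s: 14.82
ee_pos: [524.2, -179.5, 73.7]
ee_rot: [180.0, -0.0, 4.4]
force: [-2.2, -1.3, -0.8]
gripper_width: 0.5
```

```bash
python3 -m creep '[[1,2,0,0,0,0,0],[1,0,0,0,0,0,0]]' | grep -E "pos|force"
```

```text
ee_pos: [524.8, -179.5, 73.7]
force: [-5.9, -1.6, 1.7]
```

```bash
python3 -m creep '[[1,2,0,0,0,0,0],[1,0,0,0,0,0,0]]'| grep -E "time|pos|force"
```

```text
time_s: 15.32
ee_pos: [524.7, -179.4, 73.7]
force: [-9.9, -2.5, 5.7]
```

Firm stop at the open end. I back off, rise, open, and go over the shaft centre.

```bash
python3 -m creep '[[1,-8,0,0,0,0,0],[0.8,0,0,-40,0,0,0],[0,-11.5,0,0,0,0,0],[0,0,0,0,0,0,0],[0,0,0,0,0,0,0]]' 15; python3 -m creep '[[0,0,0,0,0,0,0],[0,0,0,0,0,0,0]]'
python3 - <<'E'
from h import *
from workcell import *
f=grab_frame("side"); s=state(); print(s["ee_pos"],s["force"]);pickle.dump(f,open("s8.pkl","wb"))
cv2.imwrite("pics/s8.png",cv2.resize(f["frame"][95:195,245:345,::-1],None,fx=6,fy=6,interpolation=cv2.INTER_CUBIC))
E
```

```text
time_s: 15.95
ee_pos: [508.4, -180.5, 112.9]
ee_rot: [-180.0, 0.0, 4.4]
force: [0.7, 0.2, -0.3]
gripper_width: 37.6
time_s: 16.2
ee_pos: [508.7, -180.6, 113.3]
ee_rot: [-180.0, 0.0, 4.4]
force: [-0.6, -0.1, 0.6]
gripper_width: 57.7
[ 508.74020063 -180.60817293  113.36566356] [-0.22627312  0.87821487 -0.32011739]
```

View pics/s8.png

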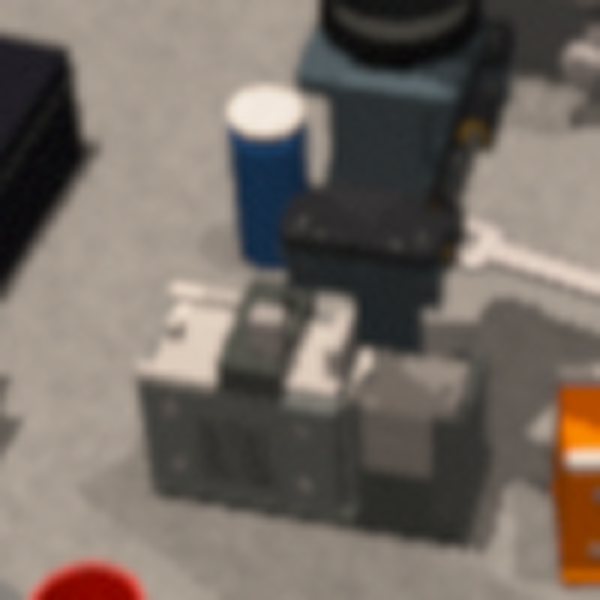

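The cover is open: the rib is at (338,360) in the crop near the bridge, and the plate is visible in the shaft at (400,390). I finish opening and descend.

```bash
python3 -m creep '[[0,0,0,0,0,0,0],[0,0,0,0,0,0,0],[0,0.3,0,12,0,0,0],[0,0,0,20,0,0,0],[0,0,0,15,0,0,0]]'; python3 -m creep '[[0,0,0,14,0,0,0],[0,0,0,5,0,0,0],[0,0,0,0,0,0,0]]'
```

```text
time_s: 16.88
ee_pos: [508.4, -180.4, 65.3]
ee_rot: [-180.0, 0.1, 4.4]
force: [1.0, -0.3, 0.9]
gripper_width: 91.3
time_s: 17.25
ee_pos: [509.0, -180.7, 47.5]
ee_rot: [-180.0, 0.0, 4.4]
force: [-0.7, 0.4, 0.2]
gripper_width: 91.2
```

```bash
python3 -m creep '[[0.2,0,0,0,0,0,0],[0.3,0,0,0,0,0,0],[0.38,0,0,0,0,0,0],[0.42,0,0,0,0,0,0],[0.44,0,0,0,0,0,0]]' 15; python3 -m creep '[[0.46,0,0,0,0,0,0],[0.48,0,0,0,0,0,0],[0.49,0,0,0,0,0,0]]'; python3 -m creep '[[0.51,0,0,0,0,0,0],[0.53,0,0,0,0,0,0],[0.55,0,0,0,0,0,0]]'
```

```text
time_s: 17.88
ee_pos: [509.0, -180.7, 47.8]
ee_rot: [180.0, -0.0, 4.4]
force: [0.6, 0.6, 0.2]
gripper_width: 51.4
time_s: 18.25
ee_pos: [509.1, -180.8, 47.8]
ee_rot: [180.0, -0.0, 4.4]
force: [0.1, -0.8, -0.4]
gripper_width: 46.4
time_s: 18.62
ee_pos: [509.1, -181.1, 47.8]
ee_rot: [180.0, -0.0, 4.4]
force: [-0.6, -4.2, -0.9]
gripper_width: 44.6
```

```bash
python3 -m creep '[[0.6,0,0.8,0,0,0,0],[0.6,0,0,0,0,0,0],[0.6,0,0,0,0,0,0]]' 25; python3 -m creep '[[0.6,0,0,-2,0,0,0],[0.6,0,0,-3,0,0,0],[0.6,0,0,-3,0,0,0],[0.6,0,0,-3,0,0,0],[0.6,0,0,0,0,0,0]]'
```

```text
time_s: 19.0
ee_pos: [509.0, -181.1, 47.7]
ee_rot: [-180.0, 0.0, 4.4]
force: [0.2, -1.0, 0.2]
gripper_width: 44.8
time_s: 19.62
ee_pos: [509.2, -181.6, 59.0]
ee_rot: [180.0, -0.0, 4.4]
force: [0.5, 0.7, -1.2]
gripper_width: 44.6
```

```bash
python3 -m creep '[[0.6,0,0,-8,0,0,0],[0.6,0,0,-15,0,0,0],[0.6,0,0,-20,0,0,0],[0.6,0,0,-20,0,0,0],[0.6,0,0,0,0,0,0]]'
python3 - <<'E'
from h import *
from workcell import *
f=grab_frame("side"); s=state(); print(s["ee_pos"],s["force"],s["gripper_width"])
cv2.imwrite("pics/s9.png",cv2.resize(f["frame"][95:195,245:345,::-1],None,fx=6,fy=6,interpolation=cv2.INTER_CUBIC))
E
```

```text
time_s: 20.25
ee_pos: [510.6, -182.0, 124.1]
ee_rot: [179.9, -0.3, 4.4]
force: [1.4, -0.3, -0.3]
gripper_width: 44.7
[ 509.58456911 -181.67818759  122.79833736] [-0.57879423  0.55163561 -1.42030223] 44.99972524133491
```

View pics/s9.png

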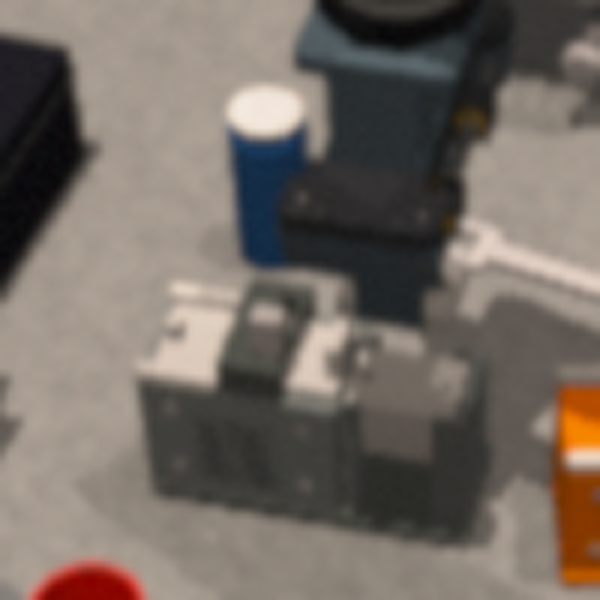

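The plate is held: its ends show on both sides of the finger at (345,295) and (440,310), width 45. The rest of the stack has risen. Next I carry it to the tray.

```bash
python3 -m creep '[[0.6,4,-25,0,0,0,0],[0.6,9,-50,0,0,0,0],[0.6,9,-50,0,0,0,0],[0.6,9,-50,0,0,0,0],[0.6,9,-50,0,0,0,0]]';python3 -m creep '[[0.6,9,-50,0,0,0,0],[0.6,9,-50,0,0,0,0],[0.6,4,-23,0,0,0,0],[0.6,0,0,0,0,0,-5.3],[0.6,0,0,0,0,0,-5.3]]'; python3 -m creep '[[0.6,0,0,0,0,0,0]]'
python3 - <<'E'
from h import *
from workcell import *
f=grab_frame("side"); s=state(); print(s["ee_pos"],s["force"],s["gripper_width"])
cv2.imwrite("pics/s10.png",cv2.resize(f["frame"][170:300,200:330,::-1],None,fx=4.5,fy=4.5,interpolation=cv2.INTER_CUBIC))
E
```

```text
time_s: 20.92
ee_pos: [531.0, 47.5, 120.9]
ee_rot: [180.0, 0.1, 4.4]
force: [0.3, -0.6, -1.2]
gripper_width: 44.8
time_s: 21.55
ee_pos: [543.4, 170.6, 120.5]
ee_rot: [180.0, 0.1, 15.2]
force: [0.3, 0.1, -0.8]
gripper_width: 44.9
time_s: 21.68
ee_pos: [543.5, 170.2, 120.8]
ee_rot: [180.0, 0.1, 14.9]
force: [0.1, -0.3, -0.6]
gripper_width: 44.8
[543.67366132 170.14798151 120.96216635] [-0.7173867   0.51540633 -1.99264126] 44.87447637806812
```

View pics/s10.png

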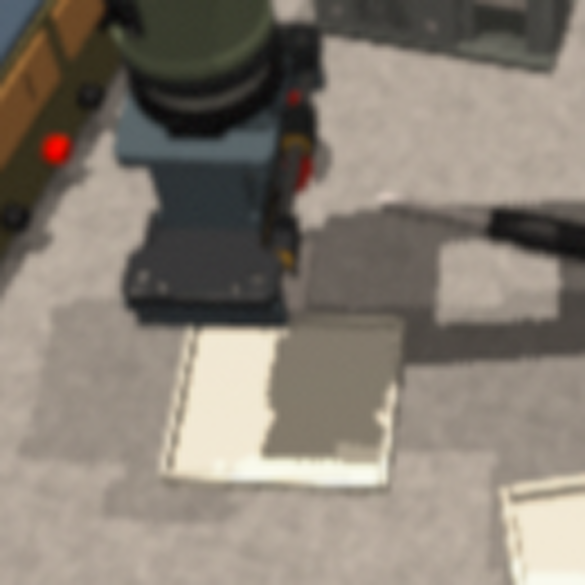

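```bash
python3 -m creep '[[0.6,0,0,20,0,0,0],[0.6,0,0,35,0,0,0],[0.6,0,0,35,0,0,0],[0.6,0,0,25,0,0,0],[0.6,0,0,10,0,0,0]]';python3 -m creep '[[0.6,0,0,5,0,0,0],[0.6,0,0,4,0,0,0],[0.6,0,0,0,0,0,0]]'
```

```text
time_s: 22.35
ee_pos: [543.0, 169.8, -4.9]
ee_rot: [180.0, 0.2, 14.9]
force: [0.3, 0.8, -1.1]
gripper_width: 44.7
time_s: 22.72
ee_pos: [544.5, 170.4, -11.8]
ee_rot: [180.0, -0.1, 15.0]
force: [0.0, -0.0, 0.0]
gripper_width: 44.8
```

```bash
python3 -m creep '[[0.6,0,0,3,0,0,0],[0.6,0,0,0,0,0,0]]'
```

```text
time_s: 22.98
ee_pos: [544.2, 170.3, -15.2]
ee_rot: [180.0, -0.0, 15.0]
force: [-0.2, 0.7, -0.9]
gripper_width: 44.6
```

```bash
python3 -m creep '[[0.6,0,0,2,0,0,0],[0.6,0,0,0,0,0,0]]'
```

```text
time_s: 23.22
ee_pos: [544.1, 170.2, -17.4]
ee_rot: [180.0, 0.0, 15.0]
force: [-0.5, 0.5, -1.2]
gripper_width: 44.6
```

```bash
python3 -m creep '[[0.6,0,0,3,0,0,0],[0.6,0,0,0,0,0,0]]' | grep -E "pos|force"; python3 -m creep '[[0.6,0,0,2,0,0,0],[0.6,0,0,0,0,0,0]]' | grep -E "pos|force"
```

```text
ee_pos: [543.9, 170.2, -20.6]
force: [-0.6, 0.2, -1.1]
ee_pos: [544.2, 170.2, -22.3]
force: [0.9, -0.5, -1.6]
```

```bash
python3 -m creep '[[0.6,0,0,1.5,0,0,0],[0.6,0,0,0,0,0,0]]'
```

```text
time_s: 23.98
ee_pos: [544.3, 170.3, -22.5]
ee_rot: [180.0, -0.0, 15.0]
force: [-2.5, -0.2, 8.4]
gripper_width: 44.8
```

The plate touched the floor with 8 N while held. I check it before letting go.

```bash
python3 -m creep '[[0.6,0,0,-1,0,0,0],[0.6,0,0,0,0,0,0]]'
python3 - <<'E'
from h import *
from workcell import *
f=grab_frame("side"); 
cv2.imwrite("pics/s11.png",cv2.resize(f["frame"][170:300,200:330,::-1],None,fx=4.5,fy=4.5,interpolation=cv2.INTER_CUBIC))
E
```

```text
time_s: 24.22
ee_pos: [544.3, 170.3, -22.4]
ee_rot: [180.0, -0.0, 15.0]
force: [-0.7, -0.3, 3.5]
gripper_width: 44.5
```

View pics/s11.png

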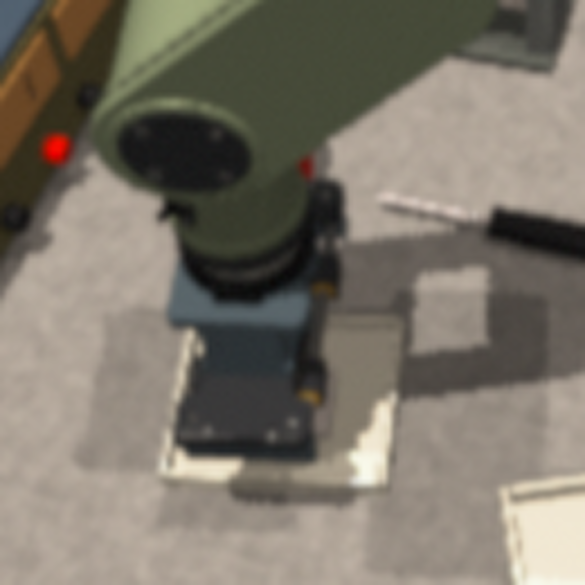

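The gripper is down inside the tray, which spans (160–405, 310–490) in the crop, clear of its walls. I open in a limited way and rise straight up, then move aside so the views are clear.

```bash
python3 -m creep '[[0.48,0,0,0,0,0,0],[0.44,0,0,0,0,0,0],[0.4,0,0,0,0,0,0],[0.36,0,0,0,0,0,0],[0.36,0,0,0,0,0,0]]'; python3 -m creep '[[0.36,0,0,-10,0,0,0],[0.36,0,0,-25,0,0,0],[0.36,0,0,-50,0,0,0],[0.36,0,0,-60,0,0,0],[0.36,0,0,-40,0,0,0]]'; python3 -m creep '[[0.36,-50,0,-10,0,0,0],[0.36,-60,0,0,0,0,0],[0.36,-60,0,0,0,0,0],[0.36,-60,0,0,0,0,0],[0.36,0,0,0,0,0,0]]'
python3 - <<'E'
from h import *
from workcell import *
f=grab_frame("side"); g=grab_frame("top");pickle.dump((f,g),open("end.pkl","wb"))
print(state()["ee_pos"],state()["force"])
cv2.imwrite("pics/e1.png",f["frame"][:,:,::-1]);cv2.imwrite("pics/e2.png",g["frame"][:,:,::-1])
E
```

```text
time_s: 24.9
ee_pos: [544.2, 170.3, -22.8]
ee_rot: [180.0, 0.0, 15.0]
force: [0.1, 0.3, 0.1]
gripper_width: 58.4
time_s: 25.52
ee_pos: [545.1, 170.5, 166.1]
ee_rot: [180.0, -0.3, 15.0]
force: [1.1, -0.4, -0.1]
gripper_width: 58.4
time_s: 26.15
ee_pos: [317.9, 109.6, 172.6]
ee_rot: [180.0, 0.0, 15.0]
force: [0.8, 0.5, 0.6]
gripper_width: 58.3
[322.56847718 110.92705913 173.25097902] [1.05835145 0.79071381 0.23465369]
```

View pics/e1.png

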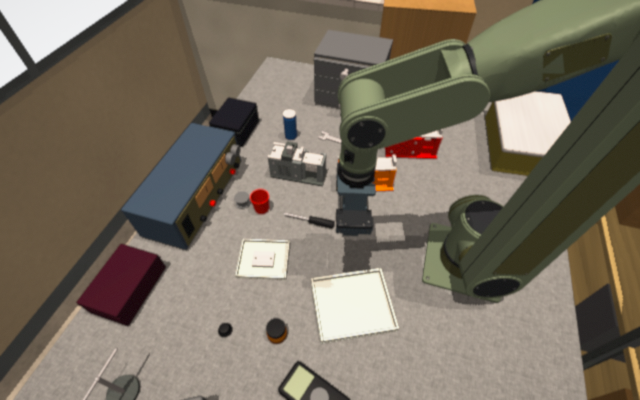

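View pics/e2.png

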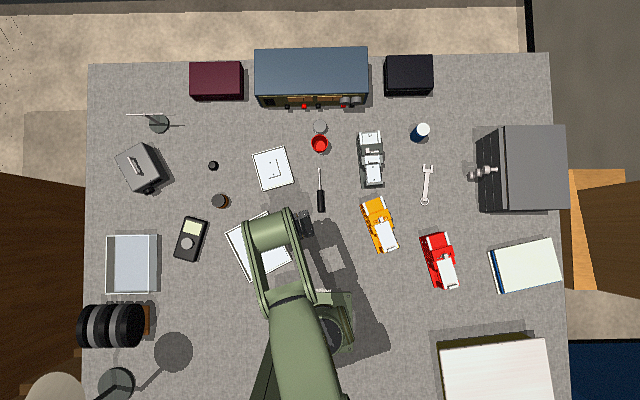

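The plate lies in the small tray at (272,168) top and (263,260) side, and the bystanders look unmoved. I check the magazine close up.

Run:
```python
from h import *
f,g=load("end.pkl")
a=cv2.resize(f["frame"][135:190,260:335,::-1],None,fx=5,fy=5,interpolation=cv2.INTER_CUBIC)
b=cv2.resize(g["frame"][120:195,345:400,::-1],None,fx=5,fy=5,interpolation=cv2.INTER_CUBIC)
c=cv2.resize(f["frame"][232:282,230:300,::-1],None,fx=5,fy=5,interpolation=cv2.INTER_CUBIC)
O=np.array([509,-181.]);cs,s=np.cos(np.radians(4.4)),np.sin(np.radians(4.4))
def W(x,y,z): return [O[0]+cs*x-s*y,O[1]+s*x+cs*y,z]
for x in(-30,30):
  for y in(-22.5,22.5):
    q=((proj(g,W(x,y,88))-[345,120]+.5)*5).round();cv2.circle(b,tuple(int(t) for t in q),1,(0,0,255),-1)
    q=((proj(f,W(x,y,88))-[260,135]+.5)*5).round();cv2.circle(a,tuple(int(t) for t in q),1,(0,0,255),-1)
h=max(x.shape[0] for x in(a,b,c))
o=np.hstack([cv2.copyMakeBorder(x,0,h-x.shape[0],0,5,0) for x in(a,b)]);cv2.imwrite("pics/e3.png",o);cv2.imwrite("pics/e4.png",c)
t0=load("top0.pkl")["frame"].astype(int);d=np.abs(t0-g["frame"]).max(2)
for n,(u,v) in dict(cup=(320,143),drv=(320,190),spool=(320,128),jar=(220,200),wrench=(427,184),knob=(213,166),can=(420,132)).items():
    print(n,d[v-12:v+13,u-10:u+11].mean().round(1))
```

```text
cup 6.4
drv 6.1
spool 6.3
jar 5.8
wrench 5.9
knob 5.9
can 5.7
```

View pics/e3.png

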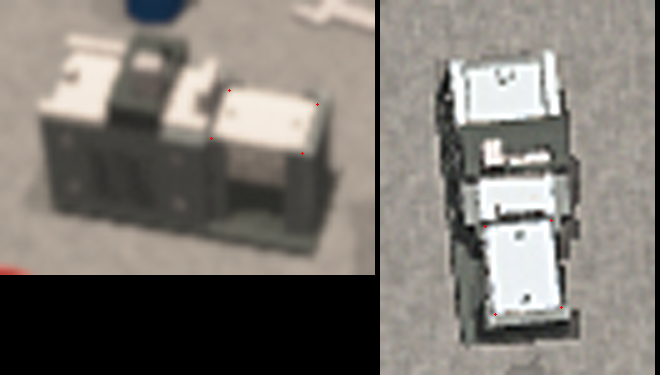

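View pics/e4.png

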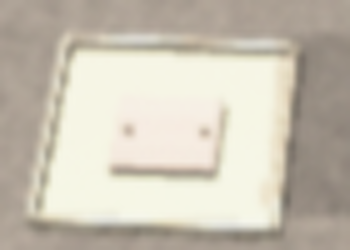

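The next plate fills the shaft, with its corners matching the predicted 88 mm outline in both views. The cover is open, the lock tab sits to +y, the plate lies flat in the tray, and the bystander patches are unchanged. I hand it in.

```bash
python3 -c "
from workcell import *
print(state()['time_s'],state()['force']);print(job_done())"
```

```text
26.25 [1.05835145 0.79071381 0.23465369]
the job is handed in; nothing more can be done
None
```

I handed the job in at 26.25 s of the 51 s allowed; `job_done` gave no verdict, so the result below rests on my own last checks.

**What I did**
- **Lock:** it gave way to +y. I slid it about 16 mm off its middle, with only friction of about 2–3.4 N and the hidden stop never touched.
- **Cover:** I pushed it by the rib until it stopped at its open end, with the push peaking at about 10 N.
- **Plate:** I gripped the top plate alone and carried it to the small white tray. I pressed it onto the floor while still held (8 N), then let go and moved clear.

**Last checks**
- **Lock and cover:** the pictures show the lock off to +y and the cover open.
- **Magazine:** the next plate is up, its top matching the outline expected at 88 mm in both views. I could not see the lower two plates separately.
- **Tray:** the plate lies flat near the tray's middle.
- **Bystanders:** all seven look unmoved against the first picture.

**What disagreed**
- **Tool height:** the reported height was about 31 mm lower than the real one. Because of that, my first grip on the tab closed on nothing above it.
- **How I corrected it:** I triangulated the gripper in the two views, which suggested about 40 mm. A gentle touch on the cover top, which peaked at about 20 N, gave the 31.4 mm I used from then on. The contact at the tray floor fitted it within about 2 mm.

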